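# Seat the bench pin behind the bracket lips and hold it down

### The arm

A 7-joint arm with a two-finger parallel gripper is mounted at the origin on the work surface. World frame = base frame: x ahead of the robot, y to its left, z up, the work surface at z = 0. Lengths are in m, angles in rad, forces in N, time in s.
With the tool pointing down it reaches from about 0.425 to 0.925 m from the base axis. Payload 6.8 kg.
Tool frame: the origin (TCP) lies between the finger pads; the fingertips stand 17 mm ahead of it and the grasp point (between the pads) lies 2 mm behind it; z points along the fingers, y is the direction in which the jaws open and shut (so a half turn about z gives the same grasp; the last joint's range is limited). The gripper opens to 85 mm and grips with 20 to 120 N. Pads are 22 mm wide; open, the fingers measure 114 mm over their backs; the gripper's body (76 mm by 85 mm) begins 54 mm behind the grasp point. The pads swing forward as they close: fully open they stand 13 mm farther back than shut.
Start: joints at [-1.448, 0.477, 0.022, 1.555, -0.011, 1.109, -0.083], TCP at [0.154, 0.657, 0.248] pointing down, gripper open.
Joint ranges: [-2.96, 2.96], [-0.34, 2.1], [-1.41, 1.46], [0.24, 2.44], [-1.37, 4.51], [0.17, 1.92], [-2.96, 2.96]. Speed limits (rad/s): [2.39, 2.39, 3.14, 3.14, 3.14, 3.14, 3.14].

### API

Orientations are given as a unit quaternion [w, x, y, z].
In Python, from station import bot gives the robot as it stands. The module is installed in compiled form; this text tells all that it offers.
- The arm moves only by the tool carry_out, never from a script. Its argument "moves" is a list of rows, each a list of 3 entries, a list of its own where there are three numbers: the turn, a rotation vector about the tool's x, y, z in degrees, then the shift along the tool's x, y, z in cm, then the finger opening in cm, from 0 to 8.54. A call has 1 to 5 rows; each row is the pose to reach, as a shift and turn from the pose commanded when the call began, along the tool's axes at that moment; what a row does not reach only later rows make up. A row lasts 1/8 s, in which the tool goes at most 62.5 mm and 10.7 degrees, less where a joint would pass 70% of its speed; a pose out of reach is approached as far as the arm can. A call with a gripper value outside its range is refused whole. The fingers move at their own pace and stop on an object; "newtons" is the grip in N (left out, the last holds). Time passes only in rows, so rows that repeat a pose let the fingers close. It gives the time, the measured TCP pose, the force and the opening at its end, in the units of the state.
- bot.get_obs(): the state, without advancing time (a new reading comes with each control period).
- bot.read_camera(name): name is "side" or "top"; returns the picture (384x512x3 uint8, red, green, blue); there is no depth.
- bot.camera_info(name): a dict with "vertical_fov" (degrees; the focal length in pixels is half the picture's height over the tangent of half this angle, whatever the lens; pixels are square), "cx", "cy" (the principal point, pixels), "position" and "attitude" of the camera in the world. Camera axes: x right, y up, looking along -z (the intrinsics and any distortion apply to the point x, -y, -z); pixel columns grow to the right and rows downward; lengths in m; the calibration is good to about 2 mm. A picture is of the moment at which its call begins. camera_info takes no time and is no camera call.
- bot.hand_in(): hands the job in, once; it reports no verdict.
Trained networks look in the newest picture that a camera, given by its name, has taken for a name from the list of things; names that differ only in an ending like _2 or _b are one class to them, and where a whole thing is asked for, a point or a joint stands for the part that bears it (a point fixed in the world has none). Each returns a list of dicts, best first, with "score" (0 to 1); they miss things now and then, are a little off and sometimes report something else, mostly with a low value. They report only what shows in the picture. A call takes as long as a camera call. They do not tell look-alikes from the thing itself.
- bot.silhouettes(label, camera): "region" (384x512 bool, what is visible of it) and "location" ([column, row] in pixels, amid what is visible of it).
The state is a dict: "t": time; "q": joint angles; "joint_vel": joint speeds; "joint_torque": joint torques, N m; "eef_pos": TCP position; "tool_rot": TCP orientation; "contact_force": force on the tool from outside, world axes, zero at the start; "torque": the same for the moment, N m; "gripper_width": opening from 0.0 (shut) to 1.0 (fully open).
Only numpy, scipy, OpenCV 4.12 (cv2) and the standard library are available. Lean on these libraries where they do the work, as an engineer would, in place of code of your own. Each camera call takes 0.05 s, during which the arm holds its last target. There are 200 camera calls.

### The job

Pick up the bench pin, turn it so that its notched wooden pin points out through the gap in the steel bracket, and slide its back plate down behind the bracket's two lips, feeling your way and without ramming it. Push it fully home against the spring pad and finish while still holding it pressed down, ready for someone to tighten the screws. Leave the glass tumbler, the graver and the copper bangle where they are.

Things in the scene. Friction and masses are not known exactly. Their poses are not given: they have to be found in the camera images.
- bench_pin: Loose bench pin, 180 to 275 g, standing upright at a yaw within 1.7 rad of pi. Origin: centre of the underside of its steel back plate (x 6 thick, y 60 wide, 66 high); z up; its wooden pin points to own -x: z 0..22, neck 24 wide to x -22, block 46 wide to x -52, then two prongs with a V notch between, to x -79.
- pin_handle (a point): Centre of the aluminium handle block on top of the bench pin's plate, 83 mm above the bench_pin origin. The block is 14 thick (x), 36 wide (y), 34 high (bench_pin z 66..100). Grip it from above across its 14 mm.
- pin_tip (a point): Midway between the ends of the bench pin's two wooden prongs: 79 mm to own -x of the bench_pin origin, 11 mm above its underside.
- bracket: Steel bracket fixed to the bench, yaw within 0.6 rad of pi. Origin: bench top, below the centre of its open-topped upright channel; z up; the gap in its lips faces own -x (away from the robot). Foot 12 high, 100 wide, x -10..85, two bolt heads at the rear. Back wall: front face x 4.5, 6 thick, 74 wide, top at z 66.
- channel_floor (a point): Centre of the channel's floor, 12 mm above the bracket origin, same axes; when fully home the bench_pin origin is here with axes parallel to the bracket's. Channel 9 deep (x -4.5..4.5), 64 wide (y -32..32).
- lip_top (a point): Middle of the 32 mm wide gap between the two lips (for the pin's neck), at the top of their upright part: bracket x -4.5 (the lips' inner face), z 42. Above it lips and side walls flare outwards 5.5 mm as a lead-in, up to z 52; the back wall stands 14 higher.
- spring_pad (a joint): Sprung brass pad, 7 x 26 mm, in the middle of the channel floor; m, 0 = up (top 10 mm above the floor), 0.010 = level with the floor. It pushes up with 4.5 N when up, 9.5 N when fully down, so it lifts the bench pin when let go; the floor beside it is a rigid stop.
- tumbler: Bystander: empty drinking glass, 72 across, 85 high, origin at the centre of its underside.
- graver: Bystander: graver with a handle, 170 long, lying on the bench roughly across (along y), beyond the work.
- bangle: Bystander: copper bangle lying flat, 68 across, 16 high, origin at the centre of its underside.
Mind the look-alikes: they are no part of the job. What is shaped like the bench_pin but black or red is not meant. Leave any pink look-alike of the bracket alone.

How it is judged:
By the outcome, as a careful person would: the job done as asked, in the order asked, and still so for the second after the job is handed in, while the arm keeps its last pose, push and grip.
It also fails if it takes over 45 s, if anything falls off the work surface, if the arm or the gripper's body presses on something with over 40 N, if the wrist force passes 120 N, or if a joint passes its speed limit or range.

## Working session

There is one attempt and no reset: what is moved stays moved. The work goes in short steps, Python scripts to look and compute and a tool call to move; the robot and the scene stay as the last step left them, time stands still between calls to the robot, and variables do not carry over. Pictures are saved under pics/ and viewed, about 8 in all and at most 12, crops included, and the job is handed in when it is done.

Besides the shell and the picture viewer there is one more tool, called in YAML: its name, and indented under it one key for each argument. carry_out: Moves the arm, as the interface text tells. Its arguments: {"type":"object","properties":{"moves":{"type":"array"},"newtons":{"type":"number"}},"required":["moves"]}

```bash
mkdir -p pics
python3 - <<'E'
from station import bot
import cv2, numpy as np
o=bot.get_obs(); print({k:np.round(v,3) for k,v in o.items()})
ims=[]
for c in ("side","top"):
    im=bot.read_camera(c); ims.append(im); print(c,bot.camera_info(c))
    for n in ("bench_pin","pin_handle","bracket","tumbler","graver","bangle"):
        for d in bot.silhouettes(n,c): 
            print(c,n,round(d["score"],2),np.round(d["location"]),d["region"].sum(), np.round(im[d["region"]].mean(0)))
cv2.imwrite("pics/a.png",cv2.resize(np.vstack(ims),None,fx=.78,fy=.78)[:,:,::-1] if 0 else np.vstack([cv2.resize(i,(400,300)) for i in ims])[:,:,::-1])
for c,i in zip("st",ims): cv2.imwrite(f"pics/{c}0.png",i[:,:,::-1])
E
```

```text
{'t': np.float64(0.0), 'q': array([-1.448,  0.478,  0.022,  1.556, -0.012,  1.109, -0.083]), 'joint_vel': array([-0.   ,  0.001,  0.   ,  0.   ,  0.001,  0.001, -0.   ]), 'joint_torque': array([-1.0000e-03, -5.9647e+01,  1.6080e+00, -2.8118e+01,  1.2000e-02,
        9.0000e-03, -0.0000e+00]), 'eef_pos': array([0.154, 0.657, 0.247]), 'tool_rot': array([-0.   ,  0.115,  0.993, -0.001]), 'contact_force': array([-0.214, -0.736, -0.078]), 'torque': array([ 0.029, -0.027,  0.043]), 'gripper_width': np.float64(1.005)}
side {'vertical_fov': 49.93399168562383, 'cx': 253.51795578835885, 'cy': 190.32306543015528, 'position': array([ 0.47469579, -0.67500986,  0.7278962 ]), 'attitude': array([ 0.91667166,  0.38950036, -0.0349121 , -0.08236317])}
side bench_pin 0.97 [208. 127.] 563 [135.  45.  37.]
side bench_pin 0.78 [187. 161.] 771 [53. 49. 44.]
side bench_pin 0.57 [232. 157.] 883 [131. 109.  85.]
side pin_handle 0.94 [228. 160.] 950 [132. 108.  83.]
side pin_handle 0.87 [182. 162.] 709 [49. 46. 42.]
side pin_handle 0.82 [209. 124.] 571 [135.  45.  37.]
side pin_handle 0.54 [207. 271.] 1992 [134
[... 600 characters left out ...]
83,  0.06871648, -0.05237357, -0.70417822])}
top bench_pin 0.95 [135. 222.] 863 [156.  75.  68.]
top bench_pin 0.83 [194. 211.] 645 [158. 135. 111.]
top bench_pin 0.75 [192. 266.] 676 [79. 75. 71.]
top pin_handle 0.94 [192. 264.] 671 [79. 74. 71.]
top pin_handle 0.83 [195. 210.] 661 [158. 134. 110.]
top pin_handle 0.75 [134. 221.] 836 [157.  73.  67.]
top bracket 0.94 [394. 239.] 1669 [189. 136. 151.]
top bracket 0.76 [326. 252.] 1674 [140. 149. 150.]
top tumbler 0.72 [262. 127.] 795 [147. 136. 123.]
top tumbler 0.23 [327. 250.] 1716 [140. 148. 149.]
top graver 0.73 [169. 137.] 367 [80. 64. 51.]
top graver 0.64 [192. 212.] 662 [158. 135. 111.]
top bangle 0.74 [362. 150.] 201 [119.  76.  54.]
```

View pics/s0.png

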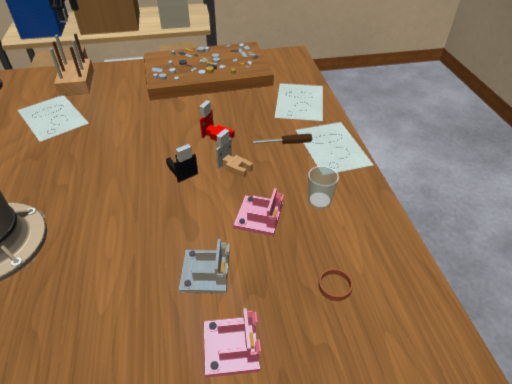

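View pics/t0.png

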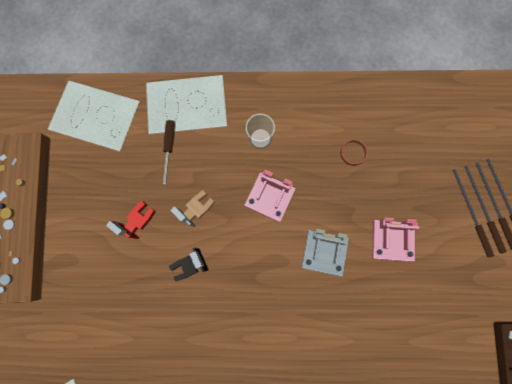

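Bench-pin look-alikes (side px): red (208,127), black (187,161), natural wood and steel (232,157). I choose the last. Brackets: pink (260,212) and (236,344), grey steel (208,271). I choose grey. Next I fit box models to the silhouettes in both views, with height left free as a check.

```bash
cat > h.py <<'E'
import numpy as np, cv2
from scipy.spatial.transform import Rotation as R
from scipy.optimize import minimize
from station import bot
def proj(c,P):
    i=bot.camera_info(c); f=192/np.tan(np.radians(i["vertical_fov"]/2))
    p=R.from_quat(i["attitude"],scalar_first=True).inv().apply(np.atleast_2d(P)-i["position"])
    return np.c_[i["cx"]+f*p[:,0]/-p[:,2], i["cy"]-f*p[:,1]/-p[:,2]]
def tri(uv):  # {cam:(u,v)}
    A=[];b=[]
    for c,(u,v) in uv.items():
        i=bot.camera_info(c); f=192/np.tan(np.radians(i["vertical_fov"]/2))
        d=R.from_quat(i["attitude"],scalar_first=True).apply([(u-i["cx"])/f,-(v-i["cy"])/f,-1]); d/=np.linalg.norm(d)
        M=np.eye(3)-np.outer(d,d); A.append(M); b.append(M@i["position"])
    return np.linalg.lstsq(np.vstack(A),np.hstack(b),rcond=None)[0]
def box(x0,x1,y0,y1,z0,z1): return np.array([[x,y,z] for x in(x0,x1) for y in(y0,y1) for z in(z0,z1)])/1000.
PIN=[box(-3,3,-30,30,0,66),box(-7,7,-18,18,66,100),box(-22,-3,-12,12,0,22),box(-52,-22,-23,23,0,22),
 np.array([[x,y,z] for x,y in((-52,-23),(-52,0),(-79,-23),(-79,-16)) for z in(0,22)])/1e3,
 np.array([[x,y,z] for x,y in((-52,23),(-52,0),(-79,23),(-79,16)) for z in(0,22)])/1e3]
BR=[box(-10,85,-50,50,0,12),box(4.5,10.5,-37,37,12,66),box(-9,-4.5,16,37,12,42),box(-9,-4.5,-37,-16,12,42),
 box(-14,-9,16,42,42,52),box(-14,-9,-42,-16,42,52),box(-9,4.5,32,37,12,42),box(-9,4.5,-37,-32,12,42)]
def W(M,s):
    return [R.from_euler("z",s[3]).apply(b)+s[:3] for b in M]
def mask(c,M,s,k=4):
    m=np.zeros((384*k,512*k),np.uint8)
    for b in W(M,s):
        h=cv2.convexHull(((proj(c,b)+.5)*k-.5).astype(np.float32)); cv2.fillConvexPoly(m,np.round(h).astype(np.int32),1)
    return m
def fit(M,regs,s0,freez=True):
    k=4; T={c:cv2.resize(r.astype(np.float32),None,fx=k,fy=k)>.5 for c,r in regs.items()}
    sc=np.array([.01,.01,.01,.1])
    def cost(d):
        s=s0+d*sc
        if not freez: s[2]=s0[2]
        return sum((mask(c,M,s)!=T[c]).sum()/T[c].sum() for c in T)
    best=min((minimize(cost,np.array([0,0,0,y]),method="Nelder-Mead",options=dict(initial_simplex=np.array([0,0,0,y])+np.vstack([np.zeros(4),np.eye(4)*1.5]),maxfev=250)) for y in(-2.,2.)),key=lambda r:r.fun)
    return s0+best.x*sc,best.fun
def pick(n,c,uv):
    L=bot.silhouettes(n,c); return min(L,key=lambda d:np.hypot(*(np.array(d["location"])-uv)))
def draw(im,c,M,s,col):
    k=4; m=mask(c,M,s,k); big=cv2.resize(im,None,fx=k,fy=k,interpolation=cv2.INTER_CUBIC)
    for b in W(M,s):
        h=cv2.convexHull(((proj(c,b)+.5)*k-.5).astype(np.float32)); cv2.polylines(big,[np.round(h).astype(np.int32)],True,col,1)
    return big
E
python3 - <<'E'
from h import *
I={c:bot.read_camera(c) for c in("side","top")}
out=[]
for n,M,uv,yaws in(("bench_pin",PIN,{"side":(230,158),"top":(194,211)},None),("bracket",BR,{"side":(208,272),"top":(326,252)},None)):
    D={c:pick(n,c,uv[c]) for c in uv}; p=tri({c:D[c]["location"] for c in D})
    print(n,"tri",p.round(3),[D[c]["location"] for c in D])
    regs={c:D[c]["region"] for c in D}
    best=None
    for y in (np.pi-1.3,np.pi-.5,np.pi,np.pi+.5,np.pi+1.3) if n=="bench_pin" else (np.pi-.3,np.pi+.3):
        s,f=fit(M,regs,np.array([p[0],p[1],0.,y]))
        print(s.round(4),round(f,3))
        if best is None or f<best[1]: best=(s,f)
    for c in I:
        b=draw(I[c].copy(),c,M,best[0],(0,255,0)); u,v=(np.array(D[c]["location"])*4).astype(int)
        out.append(b[max(v-150,0):v+150,u-200:u+200])
cv2.imwrite("pics/fit.png",np.vstack([np.hstack(out[:2]),np.hstack(out[2:])])[:,:,::-1])
E
```

```text
bench_pin tri [0.532 0.133 0.172] [[209.7, 124.2], [193.5, 209.7]]Traceback (most recent call last):
  File "<stdin>", line 10, in <module>
  File "h.py", line 36, in fit
    best=min((minimize(cost,np.array([0,0,0,y]),method="Nelder-Mead",options=dict(initial_simplex=np.array([0,0,0,y])+np.vstack([np.zeros(4),np.eye(4)*1.5]),maxfev=250)) for y in(-2.,2.)),key=lambda r:r.fun)
  File "h.py", line 36, in <genexpr>
    best=min((minimize(cost,np.array([0,0,0,y]),method="Nelder-Mead",options=dict(initial_simplex=np.array([0,0,0,y])+np.vstack([np.zeros(4),np.eye(4)*1.5]),maxfev=250)) for y in(-2.,2.)),key=lambda r:r.fun)
              ~~~~~~~~^^^^^^^^^^^^^^^^^^^^^^^^^^^^^^^^^^^^^^^^^^^^^^^^^^^^^^^^^^^^^^^^^^^^^^^^^^^^^^^^^^^^^^^^^^^^^^^^^^^^^^^^^^^^^^^^^^^^^^^^^^^^^^^^^^^^^^^^^^^^^^^^^^^
    res = _minimize_neldermead(fun, x0, args, callback, bounds=bounds,
                               **options)
    fxr = func(xr)
    fx = function(np.copy(x), *(wrapper_args + args))
  File "h.py", line 35, in cost
    return sum((mask(c,M,s)!=T[c]).sum()/T[c].sum() for c in T)
  File "h.py", line 35, in <genexpr>
    return sum((mask(c,M,s)!=T[c]).sum()/T[c].sum() for c in T)
                ~~~~^^^^^^^
  File "h.py", line 27, in mask
    h=cv2.convexHull(((proj(c,b)+.5)*k-.5).astype(np.float32)); cv2.fillConvexPoly(m,np.round(h).astype(np.int32),1)
                       ~~~~^^^^^
  File "h.py", line 6, in proj
    i=bot.camera_info(c); f=192/np.tan(np.radians(i["vertical_fov"]/2))
ValueError: time passes only in moves, steps and waits
```

```bash
python3 - <<'E'
s=open('h.py').read()
s=s.replace("def proj","CI={c:bot.camera_info(c) for c in('side','top')}\ndef proj",1).replace("i=bot.camera_info(c)","i=CI[c]")
a=s.index("def pick"); b=s.index("def draw")
s=s[:a]+'''def pick(names,c,uv):
    for t in range(3):
        for n in names:
            for d in bot.silhouettes(n,c):
                if np.hypot(*(np.array(d["location"])-uv))<14: return d
        bot.read_camera(c)
'''+s[b:]
open('h.py','w').write(s)
E
cat > f.py <<'E'
from h import *
I={c:bot.read_camera(c) for c in("side","top")}
out=[]
for n,M,uv in((("bench_pin","pin_handle"),PIN,{"side":(230,158),"top":(194,211)}),(("bracket",),BR,{"side":(208,272),"top":(326,252)})):
    D={c:pick(n,c,uv[c]) for c in uv}; p=tri({c:D[c]["location"] for c in D})
    print(n,"tri",p.round(3),[D[c]["location"] for c in D])
    regs={c:D[c]["region"] for c in D}
    best=None
    for y in (np.pi-1.3,np.pi-.5,np.pi+.5,np.pi+1.3) if n[0]=="bench_pin" else (np.pi-.2,):
        s,f=fit(M,regs,np.array([p[0],p[1],0.,y]))
        print(s.round(4),round(f,3))
        if best is None or f<best[1]: best=(s,f)
    for c in I:
        b=draw(I[c].copy(),c,M,best[0],(0,255,0)); u,v=(np.array(D[c]["location"])*4).astype(int)
        out.append(b[max(v-150,0):v+150,u-200:u+200])
cv2.imwrite("pics/fit.png",np.vstack([np.hstack(out[:2]),np.hstack(out[2:])])[:,:,::-1])
E
time python3 f.py
```

```text
('bench_pin', 'pin_handle') tri [0.558 0.167 0.02 ] [[226.0, 162.3], [192.5, 211.1]]
[0.5494 0.1831 0.0053 2.357 ] 0.266
[0.5494 0.1829 0.005  2.3629] 0.266
[ 5.4870e-01  1.8360e-01 -2.0000e-04  2.3755e+00] 0.325
[0.5541 0.1289 0.024  4.4068] 1.202
('bracket',) tri [ 0.47  -0.165  0.014] [[206.5, 270.7], [326.6, 249.0]]
[ 0.5001 -0.1688  0.0038  2.9488] 0.103
real	0m34.874s
user	0m31.230s
sys	0m0.303s
```

View pics/fit.png

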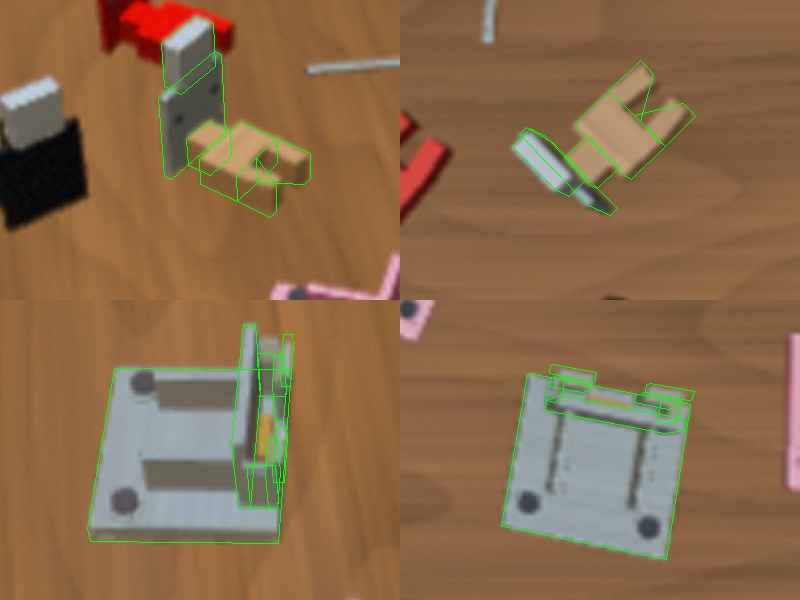

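The pictures show the natural-wood pin and the grey bracket with the outlines lying well on them. Pin fit: (0.549, 0.183), yaw 2.36. Bracket fit: (0.500, -0.169), yaw 2.95. Both heights come out about 4 mm off the bench, which is near the calibration error. Now I move above the pin.

carry_out:
  moves:
    - [[0,0,-10],[-5,-3.8,0],5]
    - [[0,0,-20],[-10,-7.5,0],5]
    - [[0,0,-30],[-15,-11.3,0],5]
    - [[0,0,-40],[-20,-15,0],5]
    - [[0,0,-50],[-25,-18.8,0],5]
  newtons: 60

```text
t: 1.82
eef_pos: [0.355, 0.4166, 0.2486]
tool_rot: [0.0, -0.316, 0.949, 0.0]
contact_force: [1.1, 0.4, -0.5]
gripper_width: 0.582
```

```bash
cat > go.py <<'E'
import sys,numpy as np
from scipy.spatial.transform import Rotation as R
from station import bot
def go(x,y,z,ty):  # world TCP, angle of tool y (pointing down)
    o=bot.get_obs(); r=R.from_quat(o["tool_rot"],scalar_first=True)
    Y=np.array([np.cos(ty),np.sin(ty),0]); Z=np.array([0,0,-1.]); t=R.from_matrix(np.c_[np.cross(Y,Z),Y,Z])
    print("t",round(float(o["t"]),2),"pos",o["eef_pos"].round(4),"F",o["contact_force"].round(1),"w",round(float(o["gripper_width"])*85.4,1),"j7",o["q"].round(2)[[0,6]])
    print("turn",np.degrees((r.inv()*t).as_rotvec()).round(1),"shift cm",(r.inv().apply(np.array([x,y,z])-o["eef_pos"])*100).round(2))
    ya=r.apply([0,1,0]); print("tool y ang",np.arctan2(ya[1],ya[0]).round(3))
if __name__=="__main__": go(*map(float,sys.argv[1:]))
E
python3 go.py .549 .183 .2 2.36
```

```text
t 1.82 pos [0.355  0.4166 0.2486] F [ 1.1  0.4 -0.5] w 49.7 j7 [-0.93  1.22]
turn [ 0.   0.  -8.4] shift cm [ -1.51 -30.33   4.86]
tool y ang 2.214
```

Joint 7 would run out of range at the placing yaw with this grasp. I'll take the half-turned grasp (tool y at -0.78) and turn the other way.

carry_out:
  moves:
    - [[0,0,10],[-0.3,-6,0],5]
    - [[0,0,20],[-0.6,-12,0],5]
    - [[0,0,30],[-0.9,-18,0],5]
    - [[0,0,40],[-1.2,-24,0],5]
    - [[0,0,50],[-1.5,-30,0],5]

```text
t: 2.45
eef_pos: [0.5455, 0.1847, 0.2487]
tool_rot: [0.0, 0.12, 0.993, 0.0]
contact_force: [0.7, 0.4, -0.4]
gripper_width: 0.584
```

carry_out:
  moves:
    - [[0,0,10],[0,0,0],5]
    - [[0,0,20],[0,0,0],5]
    - [[0,0,30],[0,0,0],5]
    - [[0,0,40],[0,0,0],5]
    - [[0,0,50],[0,0,0],5]

```text
t: 3.08
eef_pos: [0.5444, 0.1863, 0.2484]
tool_rot: [0.0, 0.528, 0.849, 0.0]
contact_force: [-0.4, 0.2, 0.4]
gripper_width: 0.583
```

carry_out:
  moves:
    - [[0,0,10],[0,0,0],5]
    - [[0,0,20],[0,0,0],5]
    - [[0,0,30],[0,0,0],5]
    - [[0,0,40],[0,0,0],5]
    - [[0,0,50],[0,0,0],5]

```text
t: 3.7
eef_pos: [0.5443, 0.1863, 0.2484]
tool_rot: [-0.0, 0.838, 0.546, 0.0]
contact_force: [-0.3, 0.3, 0.5]
gripper_width: 0.586
```

```bash
python3 go.py .549 .183 .16 -0.78
```

```text
t 3.7 pos [0.5443 0.1863 0.2484] F [-0.3  0.3  0.5] w 50.0 j7 [-0.89 -0.64]
turn [-0.  -0.  20.9] shift cm [-0.12  0.56  8.84]
tool y ang -0.415
```

carry_out:
  moves:
    - [[0,0,10],[0,0.5,3],5]
    - [[0,0,21],[-0.1,0.6,7],5]
    - [[0,0,21],[-0.1,0.6,11],5]
    - [[0,0,21],[-0.1,0.6,12],5]
    - [[0,0,21],[-0.1,0.6,12],5]

```text
t: 4.32
eef_pos: [0.5496, 0.1829, 0.1286]
tool_rot: [0.0, 0.922, 0.387, -0.0]
contact_force: [0.9, -0.3, 0.9]
gripper_width: 0.587
```

```bash
python3 go.py .549 .183 .084 -0.78
python3 - <<'E'
from h import *
o=[]
for c in("side","top"):
    im=bot.read_camera(c); u,v=proj(c,[.549,.183,.1])[0].astype(int)
    o.append(cv2.resize(im[v-50:v+50,u-50:u+50],(400,400),interpolation=cv2.INTER_CUBIC))
cv2.imwrite("pics/g1.png",np.hstack(o)[:,:,::-1])
E
```

```text
t 4.33 pos [0.5496 0.1829 0.1286] F [ 0.9 -0.3  0.9] w 50.1 j7 [-0.86 -0.85]
turn [-0.   0.   0.2] shift cm [-0.04 -0.05  4.46]
tool y ang -0.776
```

View pics/g1.png

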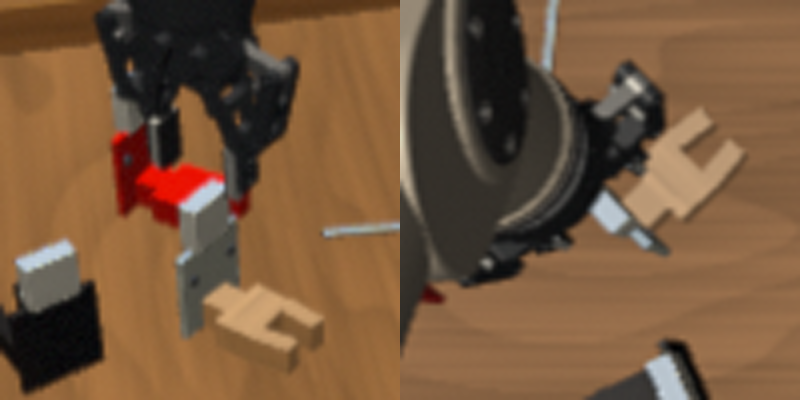

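The fingers straddle the handle: in the side crop they are at columns 165 and 238, with the handle at about 205. Descend and close.

carry_out:
  moves:
    - [[0,0,0],[0,0,1.5],5]
    - [[0,0,0],[0,0,3],5]
    - [[0,0,0],[0,0,4.4],5]
    - [[0,0,0],[0,0,4.4],3]
    - [[0,0,0],[0,0,4.4],1]

```text
t: 5.05
eef_pos: [0.5495, 0.1829, 0.0843]
tool_rot: [-0.0, 0.922, 0.387, -0.0]
contact_force: [-2.3, 1.5, 0.8]
gripper_width: 0.17
```

carry_out:
  moves:
    - [[0,0,0],[0,0,0],0.5]
    - [[0,0,0],[0,0,0],0.5]
    - [[0,0,0],[0,0,0],0.5]
    - [[0,0,0],[0,0,-0.3],0.5]
    - [[0,0,0],[0,0,-2],0.5]

```text
t: 5.68
eef_pos: [0.5486, 0.1826, 0.1042]
tool_rot: [0.0, 0.922, 0.387, -0.001]
contact_force: [0.5, 0.9, -1.5]
gripper_width: 0.153
```

```bash
python3 go.py .549 .183 .26 -0.2
```

```text
t 5.67 pos [0.5486 0.1826 0.1042] F [ 0.5  0.9 -1.5] w 13.1 j7 [-0.85 -0.83]
turn [ -0.1   0.1 -33. ] shift cm [ 2.000e-02 -1.000e-02 -1.558e+01]
tool y ang -0.776
```

carry_out:
  moves:
    - [[0,0,0],[0,0,-3],0.5]
    - [[0,0,0],[0,0,-6],0.5]
    - [[0,0,0],[0,0,-9],0.5]
    - [[0,0,0],[0,0,-12],0.5]
    - [[0,0,0],[0,0,-14],0.5]

```text
t: 6.3
eef_pos: [0.55, 0.1827, 0.247]
tool_rot: [-0.0, 0.922, 0.387, 0.001]
contact_force: [-0.3, -0.1, -2.6]
gripper_width: 0.152
```

```bash
python3 go.py .500 -.169 .245 -0.19
```

```text
t 6.3 pos [0.55   0.1827 0.247 ] F [-0.3 -0.1 -2.6] w 13.0 j7 [-0.95 -0.95]
turn [  0.1  -0.1 -33.6] shift cm [-28.58  21.09   0.14]
tool y ang -0.777
```

carry_out:
  moves:
    - [[0,0,-4],[-3.6,2.6,0],0.5]
    - [[0,0,-8],[-7.2,5.3,0],0.5]
    - [[0,0,-12],[-10.7,7.9,0],0.5]
    - [[0,0,-16],[-14.3,10.5,0],0.5]
    - [[0,0,-20],[-17.9,13.2,0],0.5]

```text
t: 6.92
eef_pos: [0.5179, -0.039, 0.2455]
tool_rot: [0.0, 0.84, 0.542, 0.001]
contact_force: [0.1, -0.6, -1.5]
gripper_width: 0.152
```

```bash
python3 go.py .500 -.169 .225 -0.19
```

```text
t 6.92 pos [ 0.5179 -0.039   0.2455] F [ 0.1 -0.6 -1.5] w 13.0 j7 [-0.62 -0.27]
turn [  0.1  -0.1 -13.5] shift cm [-12.58   3.73   2.04]
tool y ang -0.425
```

carry_out:
  moves:
    - [[0,0,-4.5],[-4.2,1.3,0],0.5]
    - [[0,0,-9],[-8.4,2.5,1],0.5]
    - [[0,0,-13.5],[-12.6,3.7,3],0.5]
    - [[0,0,-13.5],[-12.6,3.7,6],0.5]
    - [[0,0,-13.5],[-12.6,3.7,7],0.5]

```text
t: 7.55
eef_pos: [0.4988, -0.1676, 0.1738]
tool_rot: [-0.001, 0.772, 0.636, -0.001]
contact_force: [-0.0, 0.1, -1.8]
gripper_width: 0.153
```

```bash
python3 go.py .500 -.169 .155 -0.19
cat > look.py <<'E'
from h import *
import sys
# measure held pin pose from side/top silhouettes and overlay
o=bot.get_obs(); z=o["eef_pos"][2]-.083; out=[]
br=np.array([.5001,-.1688,.0038,2.9488]); pin=np.array([*o["eef_pos"][:2],z+.004,2.9488])
for c in("side","top"):
    im=bot.read_camera(c); k=4
    u,v=(proj(c,[.5,-.169,.06])[0]*4).astype(int)
    b=cv2.resize(im,None,fx=4,fy=4,interpolation=cv2.INTER_CUBIC)
    if len(sys.argv)>2: b=draw(im,c,PIN,pin,(0,255,0))
    out.append(b[max(v-260,0):v+260,u-200:u+200])
m=min(a.shape[0] for a in out)
cv2.imwrite(sys.argv[1],np.hstack([a[:m] for a in out])[:,:,::-1])
E
python3 look.py pics/l1.png 1
```

```text
t 7.55 pos [ 0.4988 -0.1676  0.1738] F [-0.   0.1 -1.8] w 13.1 j7 [-0.3  0.3]
turn [-0.1 -0.  -0.2] shift cm [-0.12  0.15  1.88]
tool y ang -0.193
```

View pics/l1.png

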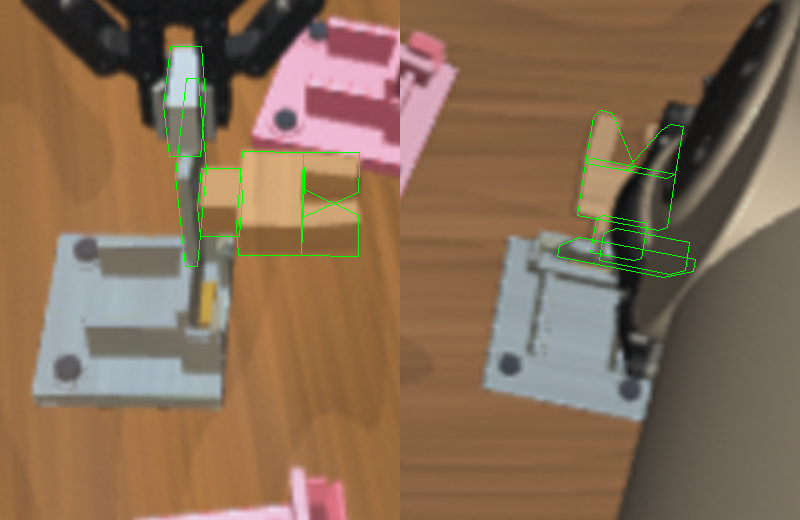

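The held pin hangs upright over the bracket. The side overlay agrees, and in the top view the wood's left edge sits about 1 px left of the overlay. I'll run a quick relative fit of the visible wood against the bracket fit.

```bash
cat > rel.py <<'E'
from h import *
o=bot.get_obs(); e=o["eef_pos"]; ya=R.from_quat(o["tool_rot"],scalar_first=True).apply([0,1,0]); yaw=np.arctan2(ya[1],ya[0])+np.pi
br=np.array([.5001,-.1688,.0038,2.9488]); s0=np.array([e[0],e[1],e[2]-.079,yaw])
V={};T={};k=4
for c in("side","top"):
    im=bot.read_camera(c); big=cv2.resize(im,None,fx=k,fy=k,interpolation=cv2.INTER_CUBIC).astype(int)
    wood=proj(c,np.array([R.from_euler("z",s0[3]).apply(p)+s0[:3] for p in([-.03,0,.011],)]))[0]*4
    v=np.zeros(big.shape[:2],bool); u,w=wood.astype(int)
    if c=="top":
        T[c]=(big[...,0]>165)&(big[...,0]-big[...,2]>35); v[w-90:w+25,u-80:u-18]=1
    else:
        L=[d for t in range(3) for n in("bench_pin","pin_handle") for d in bot.silhouettes(n,c) if np.hypot(*(np.array(d["location"])*4-wood))<110]
        T[c]=cv2.resize(L[0]["region"].astype(np.float32),None,fx=k,fy=k)>.5; v[w-60:w+100,u-30:u+130]=1
    V[c]=v
sc=np.array([.004,.004,.004,.05])
cost=lambda d:sum(((mask(c,PIN,s0+d*sc)!=T[c])&V[c]).sum()/(T[c]&V[c]).sum() for c in T)
r=min((minimize(cost,x0,method="Nelder-Mead",options=dict(initial_simplex=x0+np.vstack([np.zeros(4),g*np.eye(4)]),maxfev=200)) for x0,g in((np.zeros(4),1.),(np.zeros(4),-1.))),key=lambda r:r.fun)
s=s0+r.x*sc; print("cost",cost(np.zeros(4)),r.fun,"pin-TCP mm",((s-s0)[:3]*1e3).round(1),"dyaw deg",np.degrees(s[3]-s0[3]).round(2))
rel=R.from_euler("z",br[3]).inv().apply(s[:3]-br[:3])*1e3; print("pin in bracket mm",rel.round(1),"yaw deg",np.degrees(s[3]-br[3]).round(2))
E
python3 rel.py
```

```text
cost 0.5821913126060615 0.1812991042235843 pin-TCP mm [ 1.8 -0.8  2.7] dyaw deg -2.15
pin in bracket mm [-0.9 -1.5 94.1] yaw deg -2.02
```

carry_out:
  moves:
    - [[0,0,-1.5],[-0.15,0.05,0.5],0.5]
    - [[0,0,-1.5],[-0.15,0.05,1],0.5]
    - [[0,0,-1.5],[-0.15,0.05,1.5],0.5]
    - [[0,0,-1.5],[-0.15,0.05,1.9],0.5]
    - [[0,0,-1.5],[-0.15,0.05,2.3],0.5]

```text
t: 8.68
eef_pos: [0.4999, -0.1689, 0.1509]
tool_rot: [-0.0, 0.763, 0.646, -0.0]
contact_force: [0.2, 0.1, -2.8]
gripper_width: 0.154
```

carry_out:
  moves:
    - [[0,0,0],[0,0,0.3],0.5]
    - [[0,0,0],[0,0,0.6],0.5]
    - [[0,0,0],[0,0,0.9],0.5]
    - [[0,0,0],[0,0,1.2],0.5]
    - [[0,0,0],[0,0,1.2],0.5]

```text
t: 9.3
eef_pos: [0.4999, -0.1689, 0.1391]
tool_rot: [-0.0, 0.763, 0.646, -0.0]
contact_force: [-0.0, -0.2, -2.1]
gripper_width: 0.154
```

```bash
python3 go.py .500 -.169 .0963 -0.19; python3 look.py pics/l2.png 1
```

```text
t 9.3 pos [ 0.4999 -0.1689  0.1391] F [-0.  -0.2 -2.1] w 13.1 j7 [-0.26  0.37]
turn [-0.   0.   1.4] shift cm [-0.01  0.01  4.28]
tool y ang -0.165
```

View pics/l2.png

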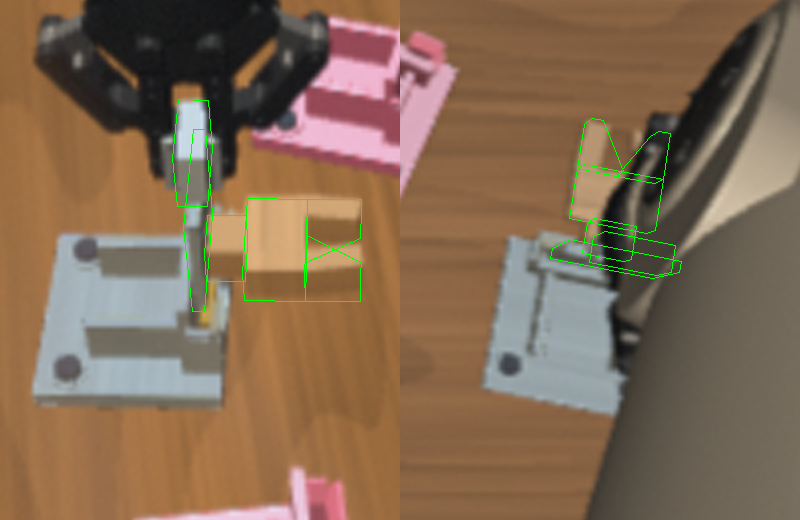

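The plate's bottom is in front of the back wall's top (side px about 195,310 in the crop), with no contact force. I continue in small steps and watch the force.

carry_out:
  moves:
    - [[0,0,0],[0,0,0.2],0.5]
    - [[0,0,0],[0,0,0.4],0.5]
    - [[0,0,0],[0,0,0.6],0.5]
    - [[0,0,0],[0,0,0.7],0.5]
    - [[0,0,0],[0,0,0.7],0.5]

```text
t: 10.02
eef_pos: [0.4999, -0.1689, 0.1322]
tool_rot: [-0.0, 0.763, 0.646, -0.0]
contact_force: [0.3, -0.4, -2.3]
gripper_width: 0.153
```

carry_out:
  moves:
    - [[0,0,0],[0,0,0.2],0.5]
    - [[0,0,0],[0,0,0.4],0.5]
    - [[0,0,0],[0,0,0.6],0.5]
    - [[0,0,0],[0,0,0.6],0.5]

```text
t: 10.52
eef_pos: [0.4999, -0.1689, 0.1261]
tool_rot: [-0.0, 0.763, 0.646, -0.0]
contact_force: [0.2, -0.2, -2.0]
gripper_width: 0.156
```

carry_out:
  moves:
    - [[0,0,0],[0,0,0.1],0.5]
    - [[0,0,0],[0,0,0.2],0.5]
    - [[0,0,0],[0,0,0.3],0.5]
    - [[0,0,0],[0,0,0.4],0.5]

```text
t: 11.02
eef_pos: [0.5, -0.1689, 0.1222]
tool_rot: [-0.0, 0.763, 0.646, -0.0]
contact_force: [-0.7, 1.3, -1.5]
gripper_width: 0.16
```

carry_out:
  moves:
    - [[0,0,0],[0,0,0.1],0.5]
    - [[0,0,0],[0,0,0.2],0.5]
    - [[0,0,0],[0,0,0.3],0.5]
    - [[0,0,0],[0,0,0.4],0.5]

```text
t: 11.52
eef_pos: [0.5, -0.1689, 0.1182]
tool_rot: [-0.0, 0.763, 0.646, -0.0]
contact_force: [-1.1, -0.4, -2.5]
gripper_width: 0.157
```

carry_out:
  moves:
    - [[0,0,0],[0,0,0.2],0.5]
    - [[0,0,0],[0,0,0.3],0.5]
    - [[0,0,0],[0,0,0.5],0.5]
    - [[0,0,0],[0,0,0.6],0.5]

```text
t: 12.02
eef_pos: [0.4999, -0.1688, 0.1121]
tool_rot: [-0.0, 0.763, 0.646, -0.0]
contact_force: [-1.0, -0.6, -1.7]
gripper_width: 0.148
```

carry_out:
  moves:
    - [[0,0,0],[0,0,0.1],0.5]
    - [[0,0,0],[0,0,0.3],0.5]
    - [[0,0,0],[0,0,0.5],0.5]
    - [[0,0,0],[0,0,0.6],0.5]

```text
t: 12.52
eef_pos: [0.5, -0.1689, 0.1062]
tool_rot: [-0.0, 0.763, 0.646, 0.0]
contact_force: [-0.4, 0.6, 3.0]
gripper_width: 0.156
```

```bash
python3 go.py .500 -.169 .0963 -0.19; python3 look.py pics/l3.png
```

```text
t 12.53 pos [ 0.5    -0.1689  0.1062] F [-0.4  0.6  3. ] w 13.3 j7 [-0.23  0.41]
turn [-0.  -0.   1.4] shift cm [-0.01  0.    0.99]
tool y ang -0.165
```

View pics/l3.png

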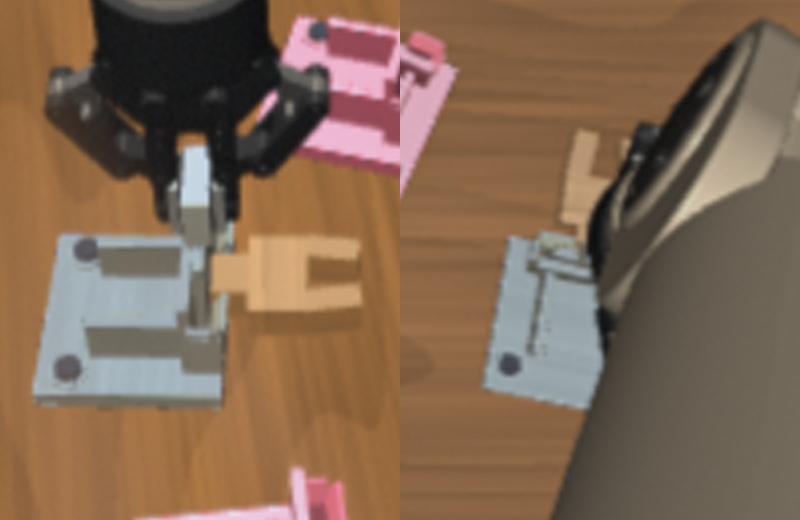

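The plate is inside the channel with the neck through the gap. The pad was felt at TCP z 0.106, as predicted, with a 5 N step. Now press home.

carry_out:
  moves:
    - [[0,0,0],[0,0,0.2],0.5]
    - [[0,0,0],[0,0,0.4],0.5]
    - [[0,0,0],[0,0,0.6],0.5]
    - [[0,0,0],[0,0,0.7],0.5]
    - [[0,0,0],[0,0,0.8],0.5]
  newtons: 80

```text
t: 13.25
eef_pos: [0.5, -0.1689, 0.0984]
tool_rot: [-0.0, 0.763, 0.646, 0.0]
contact_force: [-2.4, 0.9, 5.9]
gripper_width: 0.152
```

carry_out:
  moves:
    - [[0,0,0],[0,0,0.05],0.5]
    - [[0,0,0],[0,0,0.1],0.5]
    - [[0,0,0],[0,0,0.15],0.5]
    - [[0,0,0],[0,0,0.15],0.5]

```text
t: 13.75
eef_pos: [0.5001, -0.1689, 0.097]
tool_rot: [-0.0, 0.763, 0.646, 0.0]
contact_force: [-2.6, 0.0, 6.9]
gripper_width: 0.151
```

carry_out:
  moves:
    - [[0,0,0],[0,0,0.05],0.5]
    - [[0,0,0],[0,0,0.1],0.5]
    - [[0,0,0],[0,0,0.1],0.5]

```text
t: 14.12
eef_pos: [0.5002, -0.1689, 0.0964]
tool_rot: [-0.0, 0.763, 0.646, 0.0]
contact_force: [-4.2, 0.5, 11.4]
gripper_width: 0.148
```

carry_out:
  moves:
    - [[0,0,0],[0,0,0.05],0.5]
    - [[0,0,0],[0,0,0.05],0.5]

```text
t: 14.38
eef_pos: [0.5002, -0.169, 0.0964]
tool_rot: [-0.0, 0.763, 0.646, 0.001]
contact_force: [-5.2, 1.6, 17.6]
gripper_width: 0.151
```

carry_out:
  moves:
    - [[0,0,0.5],[0,-0.05,0.03],0.5]
    - [[0,0,0.5],[0,-0.05,0.03],0.5]
    - [[0,0,0.5],[0,-0.05,0.03],0.5]

```text
t: 14.75
eef_pos: [0.5003, -0.169, 0.0964]
tool_rot: [0.0, 0.766, 0.643, 0.001]
contact_force: [-4.4, 2.2, 19.1]
gripper_width: 0.15
```

```bash
python3 go.py .500 -.169 .0963 -0.19; python3 -c "
from station import bot; print(bot.get_obs()['torque'])"; python3 look.py pics/l4.png 1; python3 rel.py
```

```text
t 14.75 pos [ 0.5003 -0.169   0.0964] F [-4.4  2.2 19.1] w 12.9 j7 [-0.22  0.41]
turn [ 0.1 -0.1  0.9] shift cm [-0.01 -0.03  0.01]
tool y ang -0.174
[0.51331225 1.28996447 0.01414827]
cost 0.4926440246312127 0.1760794344431129 pin-TCP mm [0.6 0.3 3.4] dyaw deg -2.77
pin in bracket mm [-0.7 -0.3 17. ] yaw deg -1.7
```

View pics/l4.png

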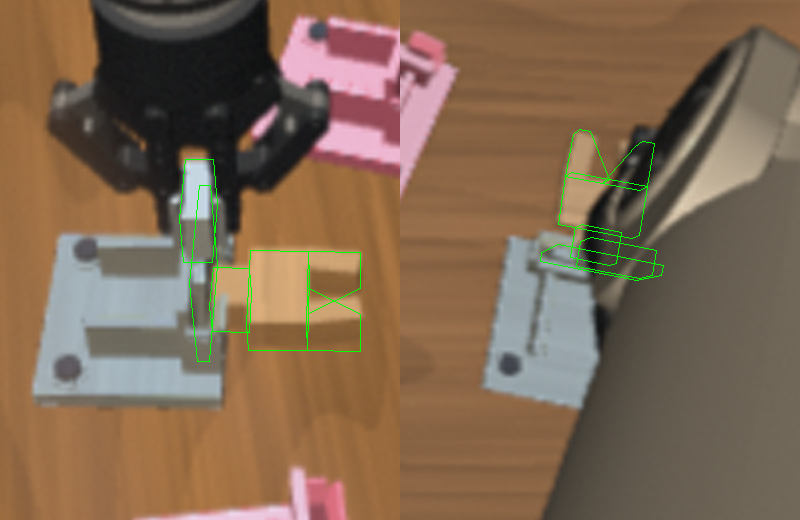

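Checks at the end:
- **Height:** TCP stopped at 0.0964, against 0.0963 predicted for fully home.
- **Force:** it climbed steeply there, from 7 to 19 N with no further travel, after the spring's roughly 9 N. That is the rigid stop.
- **Fit:** after removing the bias of the pre-insertion fit, the cameras give a pin height of about 12.4 mm, against 12.

The pin is home and held, so I'm handing in.

```bash
python3 go.py .500 -.169 .0963 -0.19; python3 -c "
from station import bot; print(bot.hand_in()); print(bot.get_obs()['contact_force'],bot.get_obs()['eef_pos'])"
```

```text
t 15.25 pos [ 0.5003 -0.169   0.0964] F [-4.   1.4 18.7] w 12.9 j7 [-0.22  0.41]
turn [ 0.1 -0.1  0.9] shift cm [-0.01 -0.03  0.01]
tool y ang -0.174
the job is handed in; nothing more can be done
None
the job is handed in; nothing more can be done
```

The bench pin is in the grey bracket with its notched wooden pin pointing out through the gap. I handed the job in at about 15 s with the arm still holding it pressed down. I took the natural-wood pin by its handle, turned it to the bracket's yaw, and lowered it behind the lips in small steps with almost no side force (about 1 N).

- **Seating:** The spring pad was felt at tool height 106.2 mm, where 106.3 was predicted. The rigid stop came at 96.4 mm, where 96.3 was predicted, and the final downward push is about 19 N.
- **Height by camera:** The fit gives the pin's height as 17.0 mm, or about 12.4 mm once the 4.6 mm offset seen before insertion is removed. The expected value is 12 mm.
- **What disagreed:** The camera fit shows a yaw difference of about 1.7°, which is within its noise. A sideways force of about 4 N remained, and shifting the arm 0.5 mm barely changed it.
- **Bystanders:** The arm went nowhere near the tumbler, graver and bangle, but I did not measure them again at the end.

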